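Unlock a sampling rod from its storage tube and stand it in the beaker

TASK

Take the T-handled sampling rod out of its upright storage tube: a hidden cross-pin locks it in, and the slot that lets it pass lies somewhere within a quarter turn clockwise, seen from above, so feel for it by lifting lightly and turning, without forcing it. Draw the rod out and stand it, handle up, in the tall beaker, setting it down on the floor of the beaker rather than dropping it. Leave the round-knobbed rod in the other tube and the small amber bottle alone, and keep the beaker standing about where it is.

Things in the scene. Friction and masses are not known exactly. Their poses are not given: they have to be found in the camera images.
- sampling_rod: T-handled steel rod, 180 mm long, about 0.15 kg. Origin: centre of its lower end; z up the rod, x along the T-bar. Shaft 11 mm thick; grey flange disc 50 mm across at z = 132 to 138 mm, by which it hangs on the rim of its tube; neck 13 mm thick. Starts upright in either tube of the stand, lower end 16 mm above the worktop.
- sampling_rod_grip (a point): Centre of the sampling rod's black T-bar, 168 mm up from its lower end. T-bar 64 mm long (rod x), 14 mm thick (y), 24 mm high.
- sampling_rod_pin (a point): Centre of the rod's cross-pin bar, 77 mm up from its lower end, hidden in the tube: 34 mm long, parallel to the T-bar, 10 mm wide, 8 mm high. After rising about 6 mm it meets the gate plate in the tube, which yields on a spring (2.5 N per mm, up to 8 mm), and passes only when the T-bar is turned to within about 8 degrees of the gate's slot (either way round).
- stand: Fixed: grey foot plate 100 x 200 x 10 mm; two aluminium tubes, 52 mm outside, 44 inside, rims 148 mm up, at y = +50 and -50 mm. Origin: centre of underside, z up. In each tube, hidden, a gate plate that cannot turn, from 103 to 109 mm up with a straight slot 16 mm wide, at an unknown angle 25 to 72 degrees clockwise (from above) of how the T-bar stands at the start.
- knob_rod: The other rod, in the other tube, 100 mm beside: the same below the flange, but with a round black knob, 32 mm across, 20 mm high, right on the flange (top 174 mm above the worktop) and no T-bar. Origin at its lower end. To be left alone: do not bump it with the hanging rod.
- rinse_beaker: Tall loose clear beaker with a spout, 80 x 86 mm wide, 118 mm high, 0.25 kg, thick walls (clear inside about 54 mm across), inner floor 2 mm above its origin, which is the centre of its underside; z up.
- amber_bottle_1: Small amber bottle with a white cap, 43 mm across, 94 mm high, loose, standing by the work. Origin: centre of its underside. To be left alone.
Mind the look-alikes: they are no part of the job. Leave any green look-alike of the sampling_rod alone.

How it is judged:
By the outcome, as a careful person would: the job done as asked, in the order asked, and still so for the second after the job is handed in, with the robot touching nothing.
It also fails if it takes over 56 s, if anything falls off the work surface, if the arm or the gripper's body presses on something with over 40 N, if the wrist force passes 120 N, or if a joint passes its speed limit or range.

ROBOT

A 6-joint arm with a two-finger parallel gripper is mounted at the origin on a cart in front of the work surface, level with it; the furniture and walls round the work are solid. World frame = base frame: x ahead of the robot, y to its left, z up, the work surface at z = 0. Lengths are in m, angles in rad, forces in N, time in s.
With the tool pointing down it reaches from about 0.375 to 0.825 m from the base axis. Payload 5.5 kg.
Tool frame: the origin (TCP) lies at the centre of the arm's flange, where the gripper is bolted on; the fingertips stand 173 mm ahead of it and the grasp point (between the pads) lies 155 mm ahead of it; z points along the fingers, y is the line along which they close (so a half turn about z gives the same grasp; the last joint's range is limited). The gripper opens to 85 mm and grips with 20 to 120 N. Pads are 22 mm wide; open, the fingers measure 114 mm over their backs; the gripper's body (76 mm by 85 mm) begins 54 mm behind the grasp point. The pads swing forward as they close: fully open they stand 13 mm farther back than shut.
Start: joints at [1.131, 0.314, -0.047, 1.21, 0, 1.571], TCP at [0.255, 0.543, 0.405] pointing down, gripper open.
Joint ranges: [-2.67, 2.67], [-0.69, 1.73], [-1.03, 1.25], [-2.08, 2.16], [-1.42, 1.45], [-3.14, 3.14]. Speed limits (rad/s): [2.39, 2.39, 3.01, 3.14, 3.14, 3.14].

INTERFACE

Orientations are given as a rotation vector (axis times angle).
In Python, from plant import bot gives the robot as it stands.
- The arm moves only by the tool play_rows, never from a script. Its argument "targets" is one flat list of numbers, 7 for each row, row after row: the shift along the tool's x, y, z in units of 40 mm (1.0 is 40 mm), then the turn, a rotation vector about the tool's x, y, z in units of 6 degrees (1.0 is 6 degrees), then the closure, from -1 (fully open) to 1 (shut). A call has 1 to 5 rows; each row shifts and turns the commanded pose from where the row before left it, along the tool's axes as they then stand; what a row does not reach is not made up. A row lasts 1/8 s, in which the tool goes at most 62.5 mm and 10.7 degrees, less where a joint would pass 70% of its speed; a pose out of reach is approached as far as the arm can. A call is refused whole if a number of a shift passes 1 or a number of a turn 1, either way. A call with a gripper value outside its range is refused whole. The fingers move at their own pace and stop on an object; "force" is the grip in N (left out, the last holds). Time passes only in rows, so rows that do not move let the fingers close. It gives the time, the measured TCP pose, the force, the opening and the grip force at its end, in the units of the state.
- bot.get_state(): the state, without advancing time (a new reading comes with each control period).
- bot.grab_frame(name): name is "side" or "top"; returns a dict with "image" (384x512x3 uint8, red, green, blue), "vertical_fov" (degrees; the focal length in pixels is half the picture's height over the tangent of half this angle, whatever the lens; pixels are square), "cx", "cy" (the principal point, pixels), "position" and "attitude" of the camera in the world. Camera axes: x right, y down, z forward; pixel columns grow to the right and rows downward; lengths in m; the calibration is good to about 2 mm. A picture is of the moment at which its call begins. There is no depth.
- bot.hand_in(): hands the job in; it is judged then, once.
The state is a dict: "time": time; "joints": joint angles; "dq": joint speeds; "effort": joint torques, N m; "tcp_pos": TCP position; "eef_rot": TCP orientation; "wrist_force": force on the tool from outside, world axes, zero at the start; "moment": the same for the moment, N m; "gripper_width": finger opening in m; "grasp_force": force on a finger pad.
Only numpy, scipy, OpenCV 4.12 (cv2) and the standard library are available. Lean on these libraries where they do the work, as an engineer would, in place of code of your own. Each camera call takes 0.05 s, during which the arm holds its last target. There are 200 camera calls.

## Working session

There is one attempt and no reset: what is moved stays moved. The work goes in short steps, Python scripts to look and compute and a tool call to move; the robot and the scene stay as the last step left them, time stands still between calls to the robot, and variables do not carry over. Pictures are saved under pics/ and viewed, at most 10 in all, crops included, and the job is handed in when it is done.

Besides the shell and the picture viewer there is one more tool, called after "Request:" as a command line: name --argument value ..., lists and objects as JSON in quotes. play_rows: Moves the arm, as the interface text tells. Its arguments: {"type":"object","properties":{"targets":{"type":"array"},"force":{"type":"number"}},"required":["targets"]}

```bash
mkdir -p pics
cat > h.py <<'E'
import numpy as np, cv2
from scipy.spatial.transform import Rotation as R
from plant import bot
def grab(n,f=None):
    d=bot.grab_frame(n)
    if f: cv2.imwrite('pics/'+f,d['image'][:,:,::-1])
    return d
def rot(d):
    a=np.array(d['attitude'],float)
    return a if a.shape==(3,3) else (R.from_rotvec(a) if a.size==3 else R.from_quat(a)).as_matrix()
def foc(d): return d['image'].shape[0]/2/np.tan(np.radians(d['vertical_fov'])/2)
def onz(d,u,v,z):
    r=rot(d)@np.array([(u-d['cx'])/foc(d),(v-d['cy'])/foc(d),1]); p=np.array(d['position'])
    return p+r*(z-p[2])/r[2]
def proj(d,P):
    c=rot(d).T@(np.array(P)-np.array(d['position'])); return c[:2]/c[2]*foc(d)+[d['cx'],d['cy']]
E
python3 - <<'E'
from h import *
for n in('top','side'):
    d=grab(n,n+'0.png'); print({k:v for k,v in d.items() if k!='image'})
print(bot.get_state())
E
```

```text
{'vertical_fov': 53.64450442077409, 'cx': 259.28632700749455, 'cy': 184.41620570836236, 'position': array([ 0.27186666, -0.15420634,  1.04117059]), 'attitude': array([-2.12628689,  2.1166844 , -0.2109322 ])}
{'vertical_fov': 47.25469633756129, 'cx': 257.639019485551, 'cy': 185.11720012470565, 'position': array([ 0.29179696, -1.03246179,  0.85892273]), 'attitude': array([-2.23480045,  0.24433406, -0.11396906])}
{'time': 0.1, 'joints': array([ 1.13096646e+00,  3.14185045e-01, -4.79640598e-02,  1.21022317e+00,
        4.09078902e-06,  1.57080319e+00]), 'dq': array([-3.94417349e-04, -1.51316133e-03,  2.10250278e-03,  3.79322300e-04,
        1.33883741e-03, -8.28077353e-05]), 'effort': array([-2.17215684e-04, -5.40766954e+01,  3.40540695e+01,  1.12281844e-02,
       -4.93225957e-05,  1.52741751e-05]), 'tcp_pos': array([0.25536355, 0.54266697, 0.40390934]), 'eef_rot': array([-6.85262234e-01, -3.06558791e+00,  2.41421273e-03]), 'wrist_force': array([ 0.1011676 ,  0.20513475, -0.50813233]), 'moment': array([-0.03979063,  0.01895408, -0.02222809]), 'grasp_force': 0.0, 'gripper_width': 0.08517242379500473}
```

View pics/top0.png

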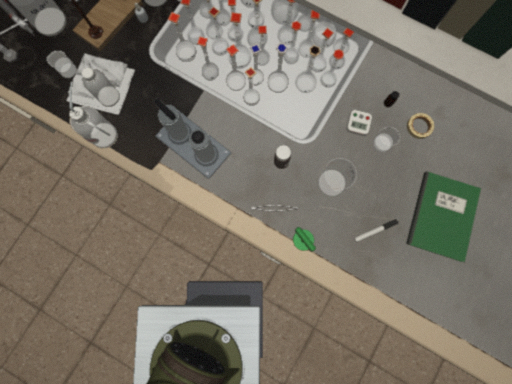

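View pics/side0.png

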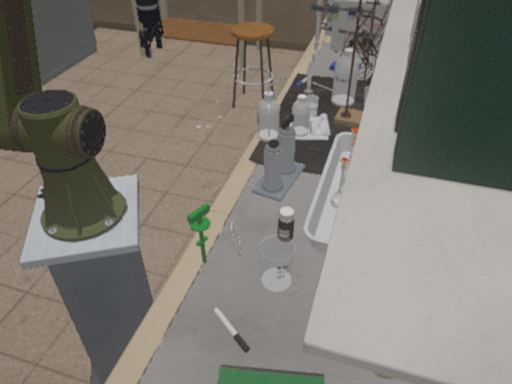

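The top view shows the stand at about (190,140). The T-bar seems to be at (165,107), the knob at (198,138), the bottle at (283,155), the beaker at about (335,178) and the green look-alike at (304,239). I'll zoom in to get positions.

Run:
```python
from h import *
t=cv2.imread('pics/top0.png'); s=cv2.imread('pics/side0.png')
a=cv2.resize(t[85:185,140:240],(500,500),interpolation=cv2.INTER_CUBIC)
b=cv2.resize(t[135:215,265:365],None,fx=5,fy=5,interpolation=cv2.INTER_CUBIC)[:, :300*1]
b=cv2.resize(t[140:210,310:370],(300,350),interpolation=cv2.INTER_CUBIC)
c=np.zeros((500,800,3),np.uint8); c[:,:500]=a; c[:350,500:]=b
cv2.imwrite('pics/c1.png',c)
a=cv2.resize(s[110:210,240:340],(400,400),interpolation=cv2.INTER_CUBIC)
b=cv2.resize(s[200:300,240:340],(400,400),interpolation=cv2.INTER_CUBIC)
cv2.imwrite('pics/c2.png',np.hstack([a,b]))
class D(dict):pass
d=bot.grab_frame('top')
for n,u,v,z in [('T',163,108,.184),('knob',198,138,.174),('bot',283,150,.094),('beakfloor',332,181,.002),('rim',340,175,.118)]: print(n,onz(d,u,v,z))
```

```text
T [0.6253319  0.07350149 0.184     ]
knob [ 0.55413939 -0.01113668  0.174     ]
bot [ 0.54898173 -0.21895403  0.094     ]
beakfloor [ 0.48669446 -0.36159273  0.002     ]
rim [ 0.47808326 -0.35890109  0.118     ]
```

View pics/c1.png

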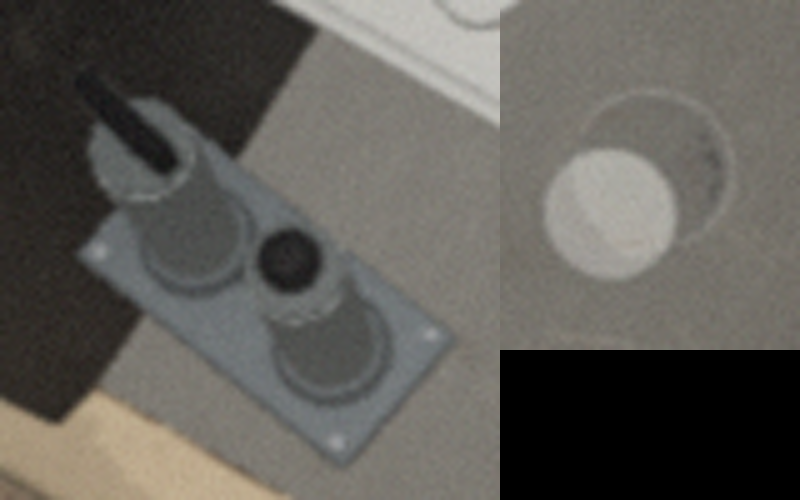

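View pics/c2.png

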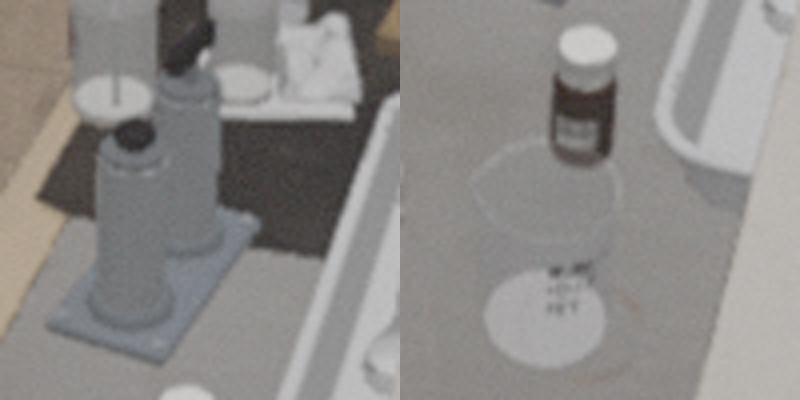

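The crops show the T-bar's tips at about (157,100.5) and (174.4,118.6), and the knob at (198,137.4). The foot's corners are at (155.6,136), (209,178) and (231,153). The beaker's floor disc is centred near (332,183) and its rim near (342,173). In the side view the floor disc is at about (276,279.5) and the T-bar at (288,124).

Run:
```python
from h import *
d=bot.grab_frame('top'); s=bot.grab_frame('side')
P=lambda u,v,z:onz(d,u,v,z)
def C(x,y): return 140+(x+.5)/5-.5,85+(y+.5)/5-.5
a=P(*C(82,78),.192);b=P(*C(170,165),.192); print('T',a,b,(a+b)/2,np.linalg.norm(a-b),np.degrees(np.arctan2(*(b-a)[[1,0]])))
L,B,Rr=[P(*C(*c),.010) for c in((78,253),(345,466),(455,340))]
print('foot',L,B,Rr,np.linalg.norm(L-B),np.linalg.norm(Rr-B),'c',(L+Rr)/2,'dir',np.degrees(np.arctan2(*(B-L)[[1,0]])))
c=(L+Rr)/2;u=(L-B)/np.linalg.norm(L-B)
print('tubes',c+.05*u,c-.05*u)
print('knob',P(*C(290,260),.174))
# flange top of T rod z=.154 ; circle of tube rim
print('flange',P(*C(141,149),.152))
def K(x,y): return 310+(x+.5)/5-.5,140+(y+.5)/5-.5
print('bk floor',P(*K(110,214),.002),'rim',P(*K(158,168),.118), 'r',np.linalg.norm(P(*K(44,214),.002)-P(*K(176,214),.002)))
def S(x,y,ox,oy): return ox+x/4,oy+y/4
print('side: floor',onz(s,*S(145,317,240,200),.002),'rim',onz(s,*S(150,190,240,200),.118),'knobtop',onz(s,*S(135,130,240,110),.174),'T',onz(s,*S(190,48,240,110),.184),'bottle',onz(s,*S(187,47,240,200),.094), P(283,150,.094))
```

```text
T [0.64161947 0.08905245 0.192     ] [0.59817357 0.04514496 0.192     ] [0.61989652 0.06709871 0.192     ] 0.06176903591402633 -134.6972443733956
foot [0.61513211 0.13748979 0.01      ] [ 0.49238087 -0.01752478  0.01      ] [ 0.56516629 -0.07720616  0.01      ] 0.19773058581000172 0.09412536543860048 c [0.5901492  0.03014182 0.01      ] dir -128.37461092797804
tubes [0.62118922 0.06934025 0.01      ] [ 0.55910918 -0.00905662  0.01      ]
knob [ 0.55761896 -0.01006121  0.174     ]
flange [0.62181094 0.06925932 0.152     ]
bk floor [ 0.48269421 -0.36034269  0.002     ] rim [ 0.48269804 -0.36206758  0.118     ] r 0.07384049090115988
side: floor [ 0.48481622 -0.35868541  0.002     ] rim [ 0.4842153  -0.36138612  0.118     ] knobtop [ 0.56042502 -0.01676731  0.174     ] T [0.62394649 0.06807962 0.184     ] bottle [ 0.54526182 -0.22281101  0.094     ] [ 0.54898173 -0.21895403  0.094     ]
```

```bash
cat >> h.py <<'E'
def plan(p,yaw,n,s=None,r0=None):
    """rows in tool axes from the present pose to p with tool y at yaw deg (vertical tool), n equal rows"""
    if s is None: s=bot.get_state(); s=(np.array(s['tcp_pos']),R.from_rotvec(s['eef_rot']))
    q,r=s; p=np.array(p); a=np.radians(yaw)
    g=R.from_matrix(np.c_[[-np.sin(a)*0+np.cos(a+np.pi/2),np.sin(a+np.pi/2),0],[np.cos(a),np.sin(a),0],[0,0,-1]])
    w=(r.inv()*g).as_rotvec(); dp=(p-q)/n; out=[]
    for i in range(n):
        sh=r.inv().apply(dp)/.04; out+=[np.round(np.r_[sh,np.degrees(w)/n/6],2)]
        r=r*R.from_rotvec(w/n)
    print('n',n,'max',np.abs(out).max(),'dist',np.linalg.norm(p-q))
    for o in out: print(','.join('%g'%x for x in o))
    return p,g
def show():
    s=bot.get_state(); r=R.from_rotvec(s['eef_rot']).as_matrix()
    print('t',s['time'],'p',np.round(s['tcp_pos'],4),'yawY',np.round(np.degrees(np.arctan2(r[1,1],r[0,1])),2),'zax',np.round(r[:,2],4),'j',np.round(s['joints'],3),'F',np.round(s['wrist_force'],2),'M',np.round(s['moment'],3),'w',round(s['gripper_width'],4),'g',round(s['grasp_force'],1))
E
python3 - <<'E'
from h import *
show()
s=plan([.27,.50,.48],82.8,3)
s=plan([.41,.30,.49],105,6,s)
s=plan([.48,.12,.47],123,5,s)
s=plan([.6215,.069,.42],135.3,5,s)
E
```

```text
t 0.25 p [0.2554 0.5428 0.4043] yawY 64.8 zax [-4.e-04 -7.e-04 -1.e+00] j [ 1.131  0.314 -0.048  1.21   0.     1.571] F [0.12 0.17 0.24] M [ 0.054 -0.024  0.02 ] w 0.0853 g 0.0
n 3 max 1.0 dist 0.08818386331009725
-0.26,-0.27,-0.63,-0,-0,-1
-0.23,-0.3,-0.63,-0,-0,-1
-0.2,-0.32,-0.63,-0,-0,-1
n 6 max 0.93 dist 0.24433583445741233
-0.68,-0.75,-0.04,0,0,-0.62
-0.63,-0.8,-0.04,0,0,-0.62
-0.58,-0.84,-0.04,0,0,-0.62
-0.53,-0.87,-0.04,0,0,-0.62
-0.47,-0.9,-0.04,0,0,-0.62
-0.41,-0.93,-0.04,0,0,-0.62
n 5 max 0.97 dist 0.194164878389476
-0.11,-0.96,0.1,0,0,-0.6
-0.04,-0.96,0.1,0,0,-0.6
0.02,-0.97,0.1,0,0,-0.6
0.08,-0.96,0.1,0,0,-0.6
0.14,-0.96,0.1,0,0,-0.6
n 5 max 0.67 dist 0.15850315454274094
-0.45,-0.6,0.25,0,0,-0.41
-0.43,-0.62,0.25,0,0,-0.41
-0.4,-0.64,0.25,0,0,-0.41
-0.37,-0.65,0.25,0,0,-0.41
-0.35,-0.67,0.25,0,0,-0.41
```

Request:
play_rows --targets '[-0.26, -0.27, -0.63, 0, 0, -1, -1, -0.23, -0.3, -0.63, 0, 0, -1, -1, -0.2, -0.32, -0.63, 0, 0, -1, -1]'

```text
time: 0.62
tcp_pos: [0.2699, 0.4996, 0.4809]
eef_rot: [-0.192, -3.136, 0.001]
wrist_force: [0.3, 1.2, 0.2]
gripper_width: 0.085
grasp_force: 0.0
```

```bash
python3 -c "
from h import *
show()"
```

```text
t 0.625 p [0.2699 0.4996 0.4809] yawY 83.01 zax [-2.e-04 -5.e-04 -1.e+00] j [ 1.075  0.235  0.02   1.357 -0.     1.197] F [0.28 1.2  0.23] M [ 0.068 -0.009  0.04 ] w 0.085 g 0.0
```

Request:
play_rows --targets '[-0.68, -0.75, -0.04, 0, 0, -0.62, -1, -0.63, -0.8, -0.04, 0, 0, -0.62, -1, -0.58, -0.84, -0.04, 0, 0, -0.62, -1, -0.53, -0.87, -0.04, 0, 0, -0.62, -1, -0.47, -0.9, -0.04, 0, 0, -0.62, -1]'

```text
time: 1.25
tcp_pos: [0.3872, 0.3323, 0.4884]
eef_rot: [-0.316, 3.126, 0.0]
wrist_force: [-0.1, 0.8, -0.4]
gripper_width: 0.0857
grasp_force: 0.0
```

Request:
play_rows --targets '[-0.41, -0.93, -0.04, 0, 0, -0.62, -1, -0.11, -0.96, 0.1, 0, 0, -0.6, -1, -0.04, -0.96, 0.1, 0, 0, -0.6, -1, 0.02, -0.97, 0.1, 0, 0, -0.6, -1, 0.08, -0.96, 0.1, 0, 0, -0.6, -1]'

```text
time: 1.88
tcp_pos: [0.4663, 0.1551, 0.4738]
eef_rot: [-0.804, 3.037, 0.0]
wrist_force: [-0.6, 0.4, -0.4]
gripper_width: 0.0852
grasp_force: 0.0
```

```bash
python3 -c "
from h import *
show(); plan([.6215,.069,.42],135.3,5)"
```

```text
t 1.875 p [0.4663 0.1551 0.4738] yawY 119.64 zax [ 1.e-04  1.e-04 -1.e+00] j [ 0.321  0.088 -0.169  1.313  0.    -0.196] F [-0.57  0.41 -0.41] M [-0.032 -0.07  -0.011] w 0.0852 g 0.0
n 5 max 0.84 dist 0.1854248821084834
-0.46,-0.76,0.27,-0,0,-0.52
-0.42,-0.78,0.27,-0,0,-0.52
-0.38,-0.8,0.27,-0,0,-0.52
-0.33,-0.82,0.27,-0,0,-0.52
-0.29,-0.84,0.27,-0,0,-0.52
```

Request:
play_rows --targets '[-0.46, -0.76, 0.27, 0, 0, -0.52, -1, -0.42, -0.78, 0.27, 0, 0, -0.52, -1, -0.38, -0.8, 0.27, 0, 0, -0.52, -1, -0.33, -0.82, 0.27, 0, 0, -0.52, -1, -0.29, -0.84, 0.27, 0, 0, -0.52, -1]'

```text
time: 2.5
tcp_pos: [0.622, 0.0696, 0.4194]
eef_rot: [1.208, -2.9, -0.0]
wrist_force: [-0.1, -0.1, 0.1]
gripper_width: 0.0852
grasp_force: 0.0
```

Request:
play_rows --targets '[0, 0, 0, 0, 0, 0, -1]'

```text
time: 2.62
tcp_pos: [0.6222, 0.069, 0.418]
eef_rot: [1.201, -2.9, -0.001]
wrist_force: [-0.6, 1.2, 0.1]
gripper_width: 0.0852
grasp_force: 0.0
```

Run:
```python
from h import *
show(); plan([.6215,.069,.339],135.3,3)
a=grab('side'); 
c=cv2.resize(a['image'][60:200,220:360,::-1],(560,560),interpolation=cv2.INTER_CUBIC); cv2.imwrite('pics/s1.png',c)
print(proj(a,[.6215,.069,.184]), proj(a,[.6215,.069,.42-.155]))
```

```text
t 2.625 p [0.6222 0.069  0.418 ] yawY 135.0 zax [-2.1e-03 -5.0e-04 -1.0e+00] j [ 0.11   0.36   0.048  1.261 -0.    -0.675] F [-0.64  1.21  0.06] M [-0.022  0.04  -0.005] w 0.0852 g 0.0
n 3 max 0.66 dist 0.07897146585800367
0,0,0.66,0,-0.01,-0.02
0,0,0.66,0,-0.01,-0.02
0,0,0.66,0,-0.01,-0.02
[286.63099289 121.93814657] [287.71938016  97.49047466]
```

View pics/s1.png

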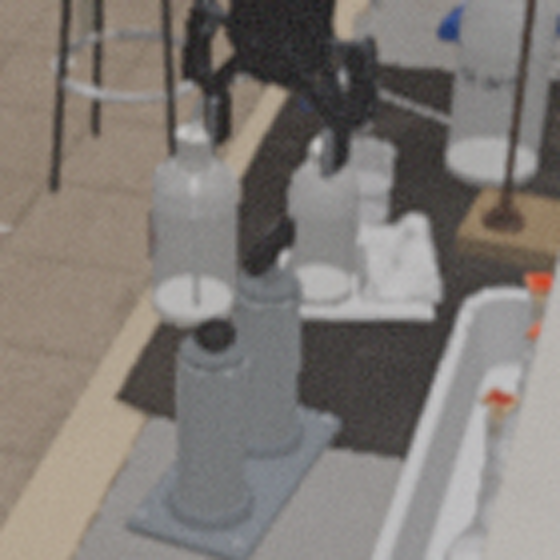

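The side view shows the open fingers above the T-bar. The fingertip midpoint is near pixel (289,97) and the T-bar at (288,121), which matches the projected points, so I'm descending.

Request:
play_rows --targets '[0, 0, 0.66, 0, 0, 0, -1, 0, 0, 0.66, 0, 0, 0, -1, 0, 0, 0.66, 0, 0, 0, -1, 0, 0, 0, 0, 0, 0, -1]'

```text
time: 3.18
tcp_pos: [0.6194, 0.0708, 0.3394]
eef_rot: [1.205, -2.898, -0.002]
wrist_force: [-0.8, -0.1, 0.1]
gripper_width: 0.0857
grasp_force: 0.0
```

Request:
play_rows --targets '[0, 0, 0, 0, 0, 0, 0.3, 0, 0, 0, 0, 0, 0, 0.6, 0, 0, 0, 0, 0, 0, 1, 0, 0, 0, 0, 0, 0, 1, 0, 0, 0, 0, 0, 0, 1]' --force 40

```text
time: 3.8
tcp_pos: [0.6212, 0.0702, 0.3413]
eef_rot: [-1.205, 2.901, -0.0]
wrist_force: [-0.4, -0.2, 3.6]
gripper_width: 0.0135
grasp_force: 44.0
```

Run:
```python
from h import *
show()
```

```text
t 3.8 p [0.6212 0.0702 0.3413] yawY 135.11 zax [ 8.e-04  1.e-04 -1.e+00] j [ 0.112  0.39  -0.085  1.095 -0.    -0.675] F [-0.36 -0.25  3.61] M [-0.001  0.174 -0.028] w 0.0135 g 44.0
```

Request:
play_rows --targets '[0, 0, -0.11, 0, 0, 0, 1, 0, 0, -0.11, 0, 0, 0, 1, 0, 0, 0, 0, 0, 0, 1, 0, 0, 0, 0, 0, 0, 1]'

```text
time: 4.3
tcp_pos: [0.6209, 0.0702, 0.3487]
eef_rot: [1.205, -2.9, -0.0]
wrist_force: [-0.1, -0.2, -6.1]
gripper_width: 0.0135
grasp_force: 42.6
```

Run:
```python
from h import *
show()
```

```text
t 4.3 p [0.6209 0.0702 0.3487] yawY 135.12 zax [-1.2e-03 -2.0e-04 -1.0e+00] j [ 0.113  0.386 -0.073  1.113 -0.    -0.675] F [-0.11 -0.24 -6.09] M [ 0.063 -0.165 -0.039] w 0.0135 g 42.6
```

The pull is about 6 N, so the pin rests on the gate. I'll turn clockwise and watch for the drop.

Request:
play_rows --targets '[0, 0, 0, 0, 0, 0.7, 1, 0, 0, 0, 0, 0, 0.7, 1, 0, 0, 0, 0, 0, 0.7, 1, 0, 0, 0, 0, 0, 0, 1]'

```text
time: 4.8
tcp_pos: [0.6208, 0.0702, 0.3489]
eef_rot: [0.881, -3.014, -0.001]
wrist_force: [-0.6, 0.8, -6.5]
gripper_width: 0.0133
grasp_force: 42.6
```

Request:
play_rows --targets '[0, 0, 0, 0, 0, 0.4, 1, 0, 0, 0, 0, 0, 0.4, 1, 0, 0, 0, 0, 0, 0, 1]'

```text
time: 5.18
tcp_pos: [0.6208, 0.0702, 0.3491]
eef_rot: [0.755, -3.049, -0.0]
wrist_force: [-0.1, 0.8, -6.4]
gripper_width: 0.0133
grasp_force: 42.6
```

Run:
```python
from h import *
show()
```

```text
t 5.175 p [0.6208 0.0702 0.3491] yawY 117.81 zax [-0.001 -0.    -1.   ] j [ 0.113  0.386 -0.073  1.113  0.    -0.373] F [-0.13  0.84 -6.43] M [ 0.064  0.153 -0.039] w 0.0133 g 42.6
```

Turned 17.3°, still on the gate.

Request:
play_rows --targets '[0, 0, 0, 0, 0, 0.5, 1, 0, 0, 0, 0, 0, 0.4, 1, 0, 0, 0, 0, 0, 0, 1]'

```text
time: 5.55
tcp_pos: [0.6209, 0.0702, 0.3492]
eef_rot: [0.611, -3.081, -0.0]
wrist_force: [0.5, 1.1, -7.4]
gripper_width: 0.0129
grasp_force: 42.5
```

Request:
play_rows --targets '[0, 0, 0, 0, 0, 0.5, 1, 0, 0, 0, 0, 0, 0.4, 1, 0, 0, 0, 0, 0, 0, 1]'

```text
time: 5.92
tcp_pos: [0.6209, 0.0702, 0.3493]
eef_rot: [0.465, -3.107, -0.0]
wrist_force: [-0.4, 0.5, -7.5]
gripper_width: 0.0133
grasp_force: 42.5
```

Request:
play_rows --targets '[0, 0, 0, 0, 0, 0.5, 1, 0, 0, 0, 0, 0, 0.4, 1, 0, 0, 0, 0, 0, 0, 1]'

```text
time: 6.3
tcp_pos: [0.621, 0.0703, 0.3494]
eef_rot: [0.318, -3.125, -0.0]
wrist_force: [-0.1, 0.2, -8.6]
gripper_width: 0.013
grasp_force: 42.5
```

Request:
play_rows --targets '[0, 0, 0, 0, 0, 0.5, 1, 0, 0, 0, 0, 0, 0.4, 1, 0, 0, 0, 0, 0, 0, 1]'

```text
time: 6.68
tcp_pos: [0.6209, 0.0705, 0.3494]
eef_rot: [0.171, -3.137, -0.001]
wrist_force: [-0.8, 2.0, -7.0]
gripper_width: 0.0133
grasp_force: 42.6
```

Request:
play_rows --targets '[0, 0, 0, 0, 0, 0.5, 1, 0, 0, 0, 0, 0, 0.4, 1, 0, 0, 0, 0, 0, 0, 1]'

```text
time: 7.05
tcp_pos: [0.6217, 0.0701, 0.3507]
eef_rot: [-0.022, 3.139, -0.001]
wrist_force: [-0.1, 0.4, -1.5]
gripper_width: 0.0132
grasp_force: 43.4
```

Run:
```python
from h import *
show()
d=grab('top'); cv2.imwrite('pics/t2.png',cv2.resize(d['image'][85:185,140:240,::-1],(500,500),interpolation=cv2.INTER_CUBIC))
```

```text
t 7.05 p [0.6217 0.0701 0.3507] yawY 90.82 zax [ 2.6e-03 -4.0e-04 -1.0e+00] j [ 1.120e-01  3.850e-01 -7.100e-02  1.112e+00 -1.000e-03  9.800e-02] F [-0.12  0.42 -1.52] M [ 0.02  -0.022 -0.009] w 0.0132 g 43.4
```

The pull fell to 1.5 N, which is the rod's own weight, so the pin is in the slot at about 44°. It is near the slot's edge, so I'll turn 5° more to centre it and then lift gently.

Request:
play_rows --targets '[0, 0, 0, 0, 0, 0.4, 1, 0, 0, 0, 0, 0, 0.4, 1, 0, 0, 0, 0, 0, 0, 1]'

```text
time: 7.48
tcp_pos: [0.6214, 0.0701, 0.3502]
eef_rot: [0.11, 3.138, -0.0]
wrist_force: [0.0, 0.4, -2.1]
gripper_width: 0.0133
grasp_force: 43.4
```

Request:
play_rows --targets '[0, 0, -0.1, 0, 0, 0, 1, 0, 0, 0, 0, 0, 0, 1]'

```text
time: 7.72
tcp_pos: [0.6213, 0.0702, 0.3542]
eef_rot: [0.111, 3.138, 0.0]
wrist_force: [-0.2, -0.5, -1.9]
gripper_width: 0.0136
grasp_force: 43.4
```

Run:
```python
from h import *
show()
```

```text
t 7.725 p [0.6213 0.0702 0.3542] yawY 85.96 zax [ 1.2e-03  1.0e-04 -1.0e+00] j [ 0.113  0.383 -0.065  1.121 -0.     0.183] F [-0.15 -0.47 -1.95] M [ 0.011  0.004 -0.002] w 0.0136 g 43.4
```

Request:
play_rows --targets '[0, 0, -0.2, 0, 0, 0, 1, 0, 0, -0.2, 0, 0, 0, 1, 0, 0, 0, 0, 0, 0, 1]'

```text
time: 8.1
tcp_pos: [0.6215, 0.0703, 0.3707]
eef_rot: [0.112, 3.138, 0.001]
wrist_force: [-0.2, -0.7, -1.6]
gripper_width: 0.0133
grasp_force: 43.4
```

The pin is through the gate. I'll draw the rod fully out.

Request:
play_rows --targets '[0, 0, -0.6, 0, 0, 0, 1, 0, 0, -0.8, 0, 0, 0, 1, 0, 0, -0.9, 0, 0, 0, 1, 0, 0, -0.9, 0, 0, 0, 1, 0, 0, -0.9, 0, 0, 0, 1]'

```text
time: 8.72
tcp_pos: [0.6209, 0.0702, 0.5346]
eef_rot: [0.112, 3.14, 0.0]
wrist_force: [0.6, -0.3, -1.9]
gripper_width: 0.013
grasp_force: 43.4
```

Request:
play_rows --targets '[0, 0, 0, 0, 0, 0, 1, 0, 0, 0, 0, 0, 0, 1]'

```text
time: 8.98
tcp_pos: [0.6211, 0.0702, 0.5326]
eef_rot: [-0.112, -3.139, 0.0]
wrist_force: [-0.1, -0.3, -1.3]
gripper_width: 0.0132
grasp_force: 43.5
```

Run:
```python
from h import *
show()
d=grab('side','s3.png')
plan([.60,-.16,.53],75,6,plan([.66,.0,.53],80,3));
```

```text
t 8.975 p [0.6211 0.0702 0.5326] yawY 85.92 zax [-9.e-04 -1.e-04 -1.e+00] j [0.113 0.354 0.297 1.514 0.    0.184] F [-0.11 -0.32 -1.25] M [-0.004  0.024  0.014] w 0.0132 g 43.5
n 3 max 0.56 dist 0.08039066545815705
-0.37,-0.56,0.02,-0,-0.01,0.33
-0.39,-0.55,0.02,-0,-0.01,0.33
-0.4,-0.53,0.02,-0,-0.01,0.33
n 6 max 0.71 dist 0.17088007490635065
0.13,-0.7,0,0,0,0.14
0.12,-0.7,0,0,0,0.14
0.11,-0.7,0,0,0,0.14
0.1,-0.7,0,0,0,0.14
0.09,-0.71,0,0,0,0.14
0.08,-0.71,0,0,0,0.14
```

View pics/s3.png

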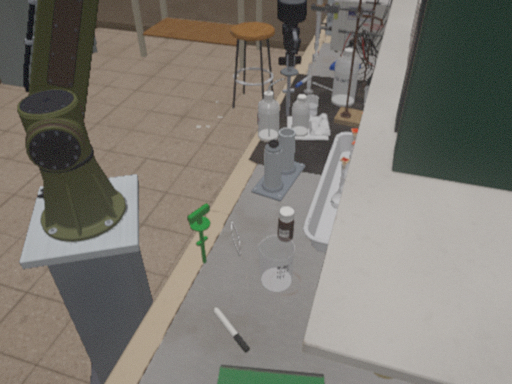

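The rod hangs clear above its tube; its lower end is at about pixel (288,128) and z ≈ 0.207. The knob rod, bottle and beaker are undisturbed. Next I'll plan the transfer.

Run:
```python
from h import *
s=plan([.613,-.04,.535],86,4)
s=plan([.483,-.361,.50],86,11,s)
```

```text
n 4 max 0.69 dist 0.11055908573488159
0,-0.69,-0.02,-0,-0,-0
0,-0.69,-0.02,-0,-0,-0
0,-0.69,-0.02,-0,-0,-0
0,-0.69,-0.02,-0,-0,-0
n 11 max 0.75 dist 0.3480890690613539
0.24,-0.75,0.08,0,0,0
0.24,-0.75,0.08,0,0,0
0.24,-0.75,0.08,0,0,0
0.24,-0.75,0.08,0,0,0
0.24,-0.75,0.08,0,0,0
0.24,-0.75,0.08,0,0,0
0.24,-0.75,0.08,0,0,0
0.24,-0.75,0.08,0,0,0
0.24,-0.75,0.08,0,0,0
0.24,-0.75,0.08,0,0,0
0.24,-0.75,0.08,0,0,0
```

Request:
play_rows --targets '[0, -0.4, 0, 0, 0, 0, 1, 0, -0.7, 0, 0, 0, 0, 1, 0, -0.7, 0, 0, 0, 0, 1, 0, -0.7, 0, 0, 0, 0, 1, 0.24, -0.75, 0, 0, 0, 0, 1]'

```text
time: 9.65
tcp_pos: [0.602, -0.0606, 0.5322]
eef_rot: [-0.112, -3.138, 0.001]
wrist_force: [-0.3, -0.0, -1.4]
gripper_width: 0.0129
grasp_force: 43.4
```

Request:
play_rows --targets '[0.24, -0.75, 0, 0, 0, 0, 1, 0.24, -0.75, 0.1, 0, 0, 0, 1, 0.24, -0.75, 0.1, 0, 0, 0, 1, 0.24, -0.75, 0.1, 0, 0, 0, 1, 0.24, -0.75, 0.1, 0, 0, 0, 1]'

```text
time: 10.28
tcp_pos: [0.5425, -0.2067, 0.5165]
eef_rot: [-0.113, -3.138, -0.0]
wrist_force: [0.8, 0.7, -2.0]
gripper_width: 0.0133
grasp_force: 43.4
```

Request:
play_rows --targets '[0.24, -0.75, 0.1, 0, 0, 0, 1, 0.24, -0.75, 0.1, 0, 0, 0, 1, 0.24, -0.75, 0.1, 0, 0, 0, 1, 0.24, -0.7, 0.1, 0, 0, 0, 1, 0.2, -0.4, 0, 0, 0, 0, 1]'

```text
time: 10.9
tcp_pos: [0.4865, -0.337, 0.5003]
eef_rot: [-0.114, -3.138, -0.001]
wrist_force: [0.2, 0.0, -1.5]
gripper_width: 0.0136
grasp_force: 43.4
```

Request:
play_rows --targets '[0, 0, 0, 0, 0, 0, 1, 0, 0, 0, 0, 0, 0, 1]'

```text
time: 11.15
tcp_pos: [0.4879, -0.3349, 0.5016]
eef_rot: [0.111, 3.139, 0.001]
wrist_force: [0.1, 0.2, -1.4]
gripper_width: 0.0133
grasp_force: 43.4
```

Run:
```python
from h import *
show()
plan([.483,-.361,.46],86,2)
d=grab('side'); t=grab('top')
p=np.array(bot.get_state()['tcp_pos']); p[2]-=.3253
print('rod end px',proj(d,p),proj(t,p))
a=cv2.resize(d['image'][150:310,190:350,::-1],(400,400),interpolation=cv2.INTER_CUBIC)
b=cv2.resize(t['image'][130:230,290:390,::-1],(400,400),interpolation=cv2.INTER_CUBIC)
cv2.imwrite('pics/s4.png',np.hstack([a,b]))
```

```text
t 11.15 p [ 0.4879 -0.3349  0.5016] yawY 85.94 zax [ 2.e-04  5.e-04 -1.e+00] j [-6.020e-01  2.810e-01  1.270e-01  1.417e+00  1.000e-03 -5.310e-01] F [ 0.08  0.21 -1.44] M [ 0.003 -0.029 -0.029] w 0.0133 g 43.4
n 2 max 0.52 dist 0.04932829937959469
0.04,-0.33,0.52,0,0,-0.01
0.04,-0.33,0.52,0,0,-0.01
rod end px [276.92883714 220.82576419] [334.79781033 165.32998999]
```

View pics/s4.png

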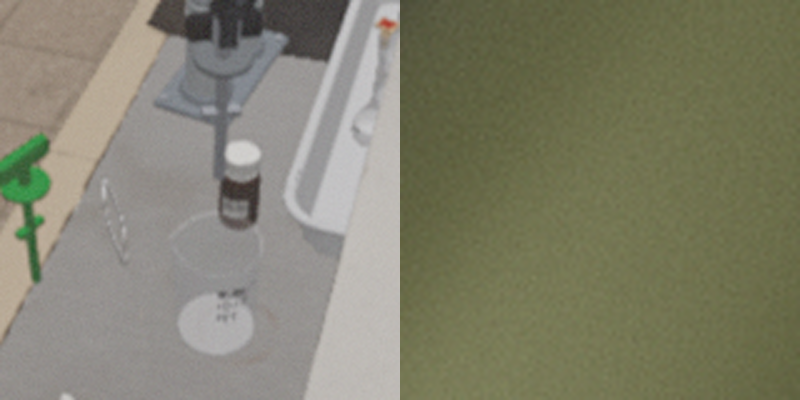

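In the side view the rod's lower end is at pixel (277.6,221), within 1 px of the prediction; the arm hides the top view. I'll move over the beaker's axis, staying above the rim.

Request:
play_rows --targets '[0.06, -0.33, 0.3, 0, 0, 0, 1, 0.06, -0.32, 0.3, 0, 0, 0, 1, 0, 0, 0, 0, 0, 0, 1, 0, 0, 0, 0, 0, 0, 1]'

```text
time: 11.75
tcp_pos: [0.4811, -0.3611, 0.4772]
eef_rot: [-0.113, -3.139, -0.001]
wrist_force: [-0.2, 0.7, -2.0]
gripper_width: 0.0132
grasp_force: 43.4
```

Run:
```python
from h import *
show()
plan([.4835,-.3605,.34],86,5)
d=grab('side')
p=np.array(bot.get_state()['tcp_pos'])
for h in(0,.077,.135,.168): print(h,proj(d,p-[0,0,.3253-h]))
print('rim ctr',proj(d,[.4835,-.3605,.118]),'floor',proj(d,[.4835,-.3605,.002]))
cv2.imwrite('pics/s5.png',cv2.resize(d['image'][160:310,200:350,::-1],(600,600),interpolation=cv2.INTER_CUBIC))
```

```text
t 11.75 p [ 0.4811 -0.3611  0.4772] yawY 85.89 zax [-4.e-04  5.e-04 -1.e+00] j [-0.644  0.301  0.1    1.37   0.    -0.572] F [-0.21  0.71 -2.02] M [-0.014 -0.049  0.011] w 0.0132 g 43.4
n 5 max 0.69 dist 0.1372658906951105
-0.01,0,0.69,0,-0,-0
-0.01,0,0.69,0,-0,-0
-0.01,0,0.69,0,-0,-0
-0.01,0,0.69,0,-0,-0
-0.01,0,0.69,0,-0,-0
0 [276.56058654 237.00342792]
0.077 [277.44155402 211.5094996 ]
0.135 [278.16726752 190.50839778]
0.168 [278.60684212 177.78774299]
rim ctr [277.10170361 247.27254071] floor [275.91367414 279.912294  ]
```

View pics/s5.png

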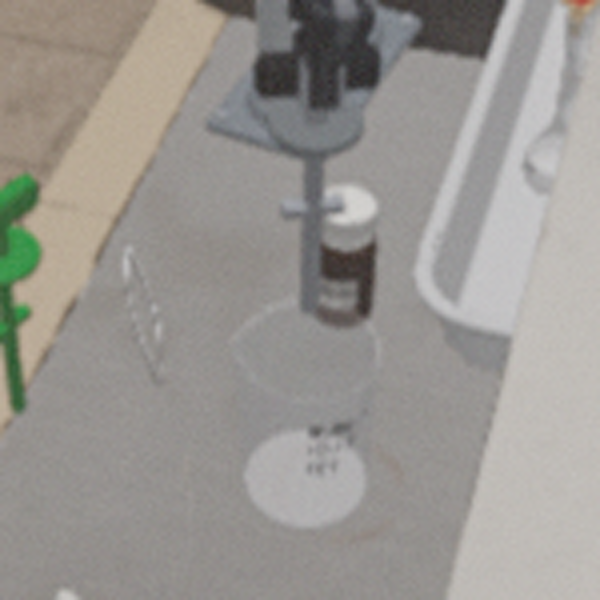

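The rod's end at (277.2,237.5) is above the rim centre and lines up with the floor disc at (276.5,279.5). Descending.

Request:
play_rows --targets '[-0.02, 0, 0.4, 0, 0, 0, 1, -0.02, 0, 0.5, 0, 0, 0, 1, 0, 0, 0.5, 0, 0, 0, 1, 0, 0, 0.5, 0, 0, 0, 1, 0, 0, 0.5, 0, 0, 0, 1]'

```text
time: 12.42
tcp_pos: [0.4828, -0.3606, 0.38]
eef_rot: [-0.111, -3.139, -0.0]
wrist_force: [-0.4, -0.2, -1.2]
gripper_width: 0.0135
grasp_force: 43.5
```

Request:
play_rows --targets '[0, 0, 0.4, 0, 0, 0, 1, 0, 0, 0.4, 0, 0, 0, 1, 0, 0, 0.2, 0, 0, 0, 1, 0, 0, 0, 0, 0, 0, 1, 0, 0, 0, 0, 0, 0, 1]'

```text
time: 13.05
tcp_pos: [0.4831, -0.3612, 0.3422]
eef_rot: [0.112, 3.139, -0.001]
wrist_force: [-0.1, -0.8, -0.7]
gripper_width: 0.0132
grasp_force: 43.4
```

Run:
```python
from h import *
show()
```

```text
t 13.05 p [ 0.4831 -0.3612  0.3422] yawY 85.92 zax [ 9.e-04 -6.e-04 -1.e+00] j [-0.642  0.349 -0.142  1.078  0.    -0.571] F [-0.07 -0.82 -0.69] M [-0.024  0.015 -0.017] w 0.0132 g 43.4
```

Expected contact is at about z = 0.327. I'll creep down in small steps.

Request:
play_rows --targets '[0, 0, 0.15, 0, 0, 0, 1, 0, 0, 0.1, 0, 0, 0, 1, 0, 0, 0, 0, 0, 0, 1]'

```text
time: 13.42
tcp_pos: [0.4827, -0.3609, 0.331]
eef_rot: [-0.112, -3.139, -0.001]
wrist_force: [0.4, 0.1, -2.2]
gripper_width: 0.0129
grasp_force: 43.4
```

Request:
play_rows --targets '[0, 0, 0.05, 0, 0, 0, 1, 0, 0, 0, 0, 0, 0, 1]'

```text
time: 13.68
tcp_pos: [0.4828, -0.361, 0.3294]
eef_rot: [-0.112, -3.14, -0.0]
wrist_force: [0.9, -0.2, -0.7]
gripper_width: 0.0133
grasp_force: 43.4
```

Request:
play_rows --targets '[0, 0, 0.05, 0, 0, 0, 1, 0, 0, 0, 0, 0, 0, 1]'

```text
time: 13.92
tcp_pos: [0.483, -0.3611, 0.3277]
eef_rot: [0.112, 3.139, -0.001]
wrist_force: [0.5, 0.3, -0.2]
gripper_width: 0.0134
grasp_force: 43.6
```

Request:
play_rows --targets '[0, 0, 0.04, 0, 0, 0, 1, 0, 0, 0, 0, 0, 0, 1]'

```text
time: 14.18
tcp_pos: [0.4832, -0.3613, 0.3276]
eef_rot: [0.112, 3.138, -0.002]
wrist_force: [-1.0, 1.3, 9.0]
gripper_width: 0.0133
grasp_force: 45.0
```

Contact on the floor at 9 N. I'll ease off slightly and open gently.

Request:
play_rows --targets '[0, 0, -0.02, 0, 0, 0, 1, 0, 0, 0, 0, 0, 0, 0.7, 0, 0, 0, 0, 0, 0, 0.6, 0, 0, 0, 0, 0, 0, 0.5, 0, 0, 0, 0, 0, 0, 0.4]' --force 20

```text
time: 14.8
tcp_pos: [0.4828, -0.361, 0.3264]
eef_rot: [-0.112, -3.139, -0.0]
wrist_force: [-0.5, 0.2, 0.7]
gripper_width: 0.0254
grasp_force: 0.0
```

Request:
play_rows --targets '[0, 0, 0, 0, 0, 0, 0.1, 0, 0, 0, 0, 0, 0, -0.3, 0, 0, 0, 0, 0, 0, -1, 0, 0, 0, 0, 0, 0, -1, 0, 0, 0, 0, 0, 0, -1]'

```text
time: 15.42
tcp_pos: [0.4828, -0.3611, 0.3267]
eef_rot: [-0.112, -3.14, 0.0]
wrist_force: [0.1, 0.6, -0.8]
gripper_width: 0.0855
grasp_force: 0.0
```

Run:
```python
from h import *
show()
d=grab('side')
cv2.imwrite('pics/s6.png',cv2.resize(d['image'][160:310,200:350,::-1],(600,600),interpolation=cv2.INTER_CUBIC))
```

```text
t 15.425 p [ 0.4828 -0.3611  0.3267] yawY 85.92 zax [-0. -0. -1.] j [-0.642  0.359 -0.165  1.047 -0.    -0.571] F [ 0.09  0.63 -0.81] M [-0.014  0.041  0.018] w 0.0855 g 0.0
```

View pics/s6.png

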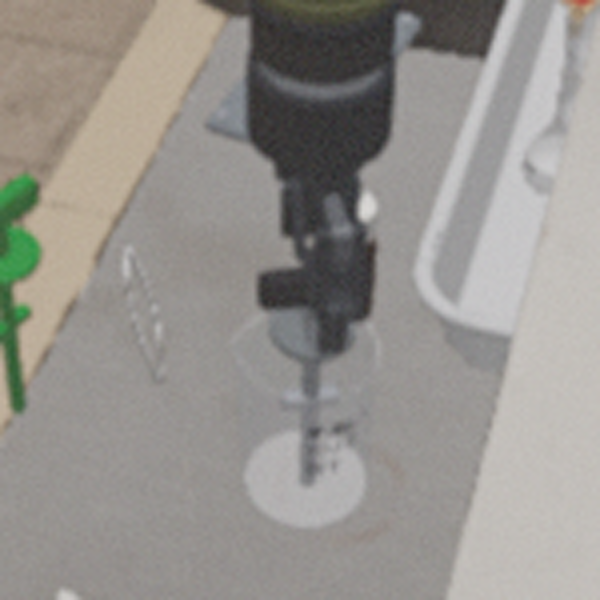

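The rod stands upright in the middle of the beaker, its lower end at crop (307,484) on the floor disc, and the fingers are open. I'm withdrawing straight up.

Request:
play_rows --targets '[0, 0, -0.2, 0, 0, 0, -1, 0, 0, -0.3, 0, 0, 0, -1, 0, 0, -0.6, 0, 0, 0, -1, 0, 0, -0.9, 0, 0, 0, -1, 0, 0, -0.9, 0, 0, 0, -1]'

```text
time: 16.1
tcp_pos: [0.4827, -0.361, 0.4448]
eef_rot: [0.112, 3.139, -0.001]
wrist_force: [1.0, -0.5, 0.6]
gripper_width: 0.0851
grasp_force: 0.0
```

Request:
play_rows --targets '[0, 0, -0.5, 0, 0, 0, -1, 0, 0, 0, 0, 0, 0, -1, 0, 0, 0, 0, 0, 0, -1, 0, 0, 0, 0, 0, 0, -1, 0, 0, 0, 0, 0, 0, -1]'

```text
time: 16.73
tcp_pos: [0.4827, -0.3609, 0.4617]
eef_rot: [-0.112, -3.138, -0.002]
wrist_force: [0.1, 0.1, -0.1]
gripper_width: 0.0852
grasp_force: 0.0
```

Run:
```python
from h import *
show()
d=grab('side')
cv2.imwrite('pics/s7.png',cv2.resize(d['image'][100:310,190:350,::-1],None,fx=2.8,fy=2.8,interpolation=cv2.INTER_CUBIC))
```

```text
t 16.725 p [ 0.4827 -0.3609  0.4617] yawY 85.92 zax [-0.0013  0.001  -1.    ] j [-0.642  0.306  0.071  1.338  0.    -0.571] F [ 0.14  0.14 -0.05] M [-0.016  0.035  0.021] w 0.0852 g 0.0
```

View pics/s7.png

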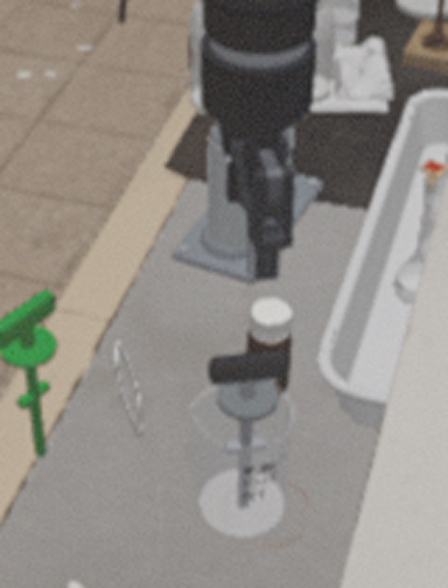

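The rod stands upright in the beaker, with its T-bar at crop (248,367) and its foot on the floor disc at (244,505). The gripper is clear and the bottle and beaker are in place, so I'm handing in.

```bash
python3 -c "
from plant import bot
print(bot.hand_in())"
```

```text
the job is handed in; nothing more can be done
None
```

The sampling rod now stands upright, handle up, on the floor of the beaker, and the job is handed in at about 17 s; the slot was found about 44° clockwise, and the bottle and beaker look unmoved in the last picture, with the knob rod, partly hidden there, never touched.

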